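# Take the battery off the tea mill and prove it dead

### The job

The stone tea mill is going to be cleaned, so make it safe first: lift the hinged hold-down bar right up off the battery pack and leave it standing open, slide the pack straight out of its bay, and set it down (do not drop it) flat and right way up in the empty cypress tray. Then check that the mill is dead: push its jog toggle over, away from the battery bay, hold it there for about a second and let it spring back to the middle. Leave the tea things on the lacquered tray as they are.

Things in the scene. Friction and masses are not known exactly. Their poses are not given: they have to be found in the camera images.
- mill: Cordless stone tea mill, fixed. Origin on the table below the wall between motor housing (-y) and battery bay (+y), on the bay's centre line; x away from its front, z up. Dark wooden housing: x -120 to 110, y -210 to 0, top z 70 mm. Steel hinge ears of the hold-down bar: x 51 to 69, y 25 to 58, to z 89
- stones (a point): Centre of the top of the upper millstone (mill x 20, y -118, z 169 mm), grey granite, radius 58; below it a lower stone of radius 64 and a brass trough of radius 82 with rim at z 92; above it a wooden hopper of radius 40, to z 221
- bay (a point): Middle of the bay mouth in the housing wall, on the black shelf (mill 0, 0, z 35 mm). Shelf x -38 to 80 to y 60, then a tongue x +-20 to y 132. Cheeks 12 mm high at x +-28 to +-34, y 0 to 50 (2 mm play beside the pack). A pocket in the wall, 24 high, 46 wide, 30 deep, holds the pack's nose: the pack leaves only by sliding along mill +y, 27 mm or more, before it is lifted
- pack: Loose dark grey battery pack, about 0.5 kg, 155 long (y) x 52 wide (x) x 44 high. Origin under its middle, axes at first as the mill's, at mill (0, 53.5, 35) mm. Body y -52.5 to 77.5; a nose 25 long, 40 wide, 22 high at its -y end. Groove 22 wide, 8 deep across the top at y -23.5 to -1.5, in which the closed bar lies. Grip across the width at y 20 to 45, clear of cheeks and raised bar
- holdbar (a joint): Hinge of the steel hold-down bar (16 wide, 8 thick): 0 closed across the pack, grows as the front end is lifted up and back towards mill +x; upright at 1.57, stop at 1.8 rad. Stiff friction hinge: it stays where it is left; 2 to 3 N at its grip lifts it
- bar_hinge (a point): Point on the bar's hinge axis at the middle of the bar's width (mill x 60, y 41.5, z 77 mm); the axis runs along mill y
- bar_grip (a point): Middle of the round steel cross-grip on the bar's free end, 116 mm from the hinge axis: a barrel 18 mm in diameter, 22 mm long along mill y; it can be pinched by its ends and turns between the fingers. Closed, it is at mill x -56, z 77 mm, in front of the shelf, with free space below; the housing wall is 30 mm from its -y end
- jog (a joint): Spring-centred jog toggle: 0 in the middle, stops at +-0.42 rad; positive when its tip goes to mill -y, away from the battery bay. About 2.5 N at the tip holds it against the stop; let go, it springs back to 0
- jog_tip (a point): Tip of the steel bat toggle that stands on the front of the housing's top at mill x -90, y -110; tip at mill z 112 mm, 10 mm thick, pivot 38 mm below it. The switch plate round it is at mill z 73 mm, a collar 18 mm in diameter to z 78
- parts_tray: Empty tray of pale cypress, fixed, 165 (its x) x 235 (its y) x 22 mm high, walls 7 and floor 7 mm thick. Origin under its centre, on the table
- tea_tray: Lacquered tray of dark hard plastic, fixed, 190 (x) x 300 (y) x 16 mm, origin under its centre; holds the tea things, to be left alone
- bowl: Red raku-style tea bowl, 114 mm across, 80 high, origin under its centre; leave alone
- whisk: Bamboo whisk standing on its handle, 50 mm across, 112 high, origin under its centre; leave alone
- jar: White ceramic lidded jar, 72 mm across, 84 high, origin under its centre; leave alone
- scoop: Slim cedar tea scoop lying flat, about 170 x 12 mm, origin under its middle; leave alone
Not all that is in view belongs to the job. Leave any orange or yellow look-alike of the pack alone.

How it is judged:
By the outcome, as a careful person would: the job done as asked, in the order asked, and still so for the second after the job is handed in, with the robot touching nothing.
It also fails if it takes over 70 s, if anything falls off the work surface, if the arm or the gripper's body presses on something with over 40 N, if the wrist force passes 120 N, or if a joint passes its speed limit or range.

### The arm

A 6-joint arm with a two-finger parallel gripper is mounted at the origin on the work surface. World frame = base frame: x ahead of the robot, y to its left, z up, the work surface at z = 0. Lengths are in m, angles in degrees, forces in N, time in s.
With the tool pointing down it reaches from about 0.375 to 0.9 m from the base axis. Payload 3.1 kg.
Tool frame: the origin (TCP) lies on the centre line of the jaws, within the pads' length; the fingertips stand 25 mm ahead of it and the grasp point (between the pads) lies 6 mm ahead of it; z points along the fingers, y is the line along which they close (so a half turn about z gives the same grasp; the last joint's range is limited). The gripper opens to 87 mm and grips with 3 to 60 N. Pads are 19 mm wide; open, the fingers measure 117 mm over their backs; the gripper's body (75 mm by 190 mm) begins 51 mm behind the grasp point.
Start: joints at [-80.873, 30.224, 82.088, -0, 67.689, -10.227], TCP at [0.207, -0.59, 0.248] pointing down, gripper open.
Joint ranges: [-176.69, 176.69], [-43.24, 126.21], [12.49, 139.97], [-82, 262], [0, 151.66], [-163.58, 163.58]. Speed limits (degrees/s): [159.86, 159.86, 180, 180, 180, 180].

### API

Orientations are given as a 3x3 rotation matrix whose columns are the frame's x, y, z axes.
In Python, from rig import bot, cams, models gives the robot as it stands. The module is installed in compiled form; this text tells all that it offers.
- The arm moves only by the shell command python3 -m handwheel 'ROWS' [OPENING]. ROWS is JSON, a list of rows, each a list of 6 numbers: the shift along the world's x, y, z each as a share of 1 m, from -1 to 1, then the turn, a rotation vector about the world's x, y, z each as a share of 2 rad, from -1 to 1. In form: [[dx, dy, dz, wx, wy, wz], ...]. A call has exactly 8 rows; each row is the pose to reach, as a shift and turn from the pose commanded when the call began; what a row does not reach only later rows make up. A row lasts 1/12 s, in which the tool goes at most 41.7 mm and 7.16 degrees, less where a joint would pass 70% of its speed; a pose out of reach is approached as far as the arm can. A call with a number of a shift or a turn outside -1 to 1 is refused whole. A call with a gripper value outside its range is refused whole. OPENING is the opening, from -1 (shut) to 1 (fully open), so that 0 is half open, set as the call begins (- or left out, the last holds). The fingers move at their own pace and stop on an object; the grip force is fixed at half the most. Time passes only in rows, so rows that repeat a pose let the fingers close, or fill a call up. It gives the time, the measured TCP pose, the force, the opening and the grip force at its end, in the units of the state.
- bot.read_state(): the state, without advancing time (a new reading comes with each control period).
- cams.capture(name): name is "side" or "top"; returns (picture, depth): 400x640x3 uint8, blue, green, red; 400x640 float32, m along the optical axis (not along the pixel's ray), 0 where there is no reading.
- cams.calibration(name): a dict with "mtx" (3x3 intrinsics, pixels), "dist_coeffs" ([k1, k2, p1, p2, k3] as OpenCV has them; the pictures are not rectified), "R" (3x3) and "t" (3): a world point X has camera coordinates R X + t. Camera axes: x right, y down, z forward; pixel columns grow to the right and rows downward; lengths in m; the calibration is good to about 2 mm. A picture is of the moment at which its call begins. calibration takes no time and is no camera call.
- bot.hand_in(): hands the job in; it is judged then, once.
Trained networks look in the newest picture that a camera, given by its name, has taken for a name from the list of things; names that differ only in an ending like _2 or _b are one class to them, and where a whole thing is asked for, a point or a joint stands for the part that bears it (a point fixed in the world has none). Each returns a list of dicts, best first, with "conf" (0 to 1); they miss things now and then, are a little off and sometimes report something else, mostly with a low value. They report only what shows in the picture. A call takes as long as a camera call. They do not tell look-alikes from the thing itself.
- models.spot_in(query, camera): "position" ([column, row] in pixels, amid what is visible of it).
- models.tip_of(query, camera): "position" ([column, row] in pixels: a listed point, or the origin of a listed thing).
The state is a dict: "time_s": time; "joint_positions": joint angles; "qvel": joint speeds; "tau": joint torques, N m; "position": TCP position; "tcp_rot": TCP orientation; "force": force on the tool from outside, world axes, zero at the start; "moment": the same for the moment, N m; "opening": opening from 0.0 (shut) to 1.0 (fully open); "grasp_force": force on a finger pad.
Only numpy, scipy, OpenCV 4.12 (cv2) and the standard library are available. Lean on these libraries where they do the work, as an engineer would, in place of code of your own. Each camera call takes 0.05 s, during which the arm holds its last target. There are 200 camera calls.

## Working session

There is one attempt and no reset: what is moved stays moved. The work goes in short steps, Python scripts to look and compute and a shell command to move; the robot and the scene stay as the last step left them, time stands still between calls to the robot, and variables do not carry over. Pictures are saved under pics/ and viewed, at most 10 in all, crops included, and the job is handed in when it is done.

```bash
mkdir -p pics; cat > h.py <<'E'
import numpy as np, cv2
from rig import bot, cams, models
def ray(cam,px):
    c=cams.calibration(cam);K=np.array(c["mtx"]);d=np.array(c["dist_coeffs"]);R=np.array(c["R"]);t=np.array(c["t"]).ravel()
    u=cv2.undistortPoints(np.array([[px]],float),K,d)[0,0]
    return -R.T@t, R.T@np.array([u[0],u[1],1.]),R,t
def onz(cam,px,z):
    o,d,_,_=ray(cam,px); return o+d*(z-o[2])/d[2]
def atd(cam,px,dep):
    o,d,_,_=ray(cam,px); return o+d*dep
def proj(cam,X):
    c=cams.calibration(cam);R=np.array(c["R"])
    return cv2.projectPoints(np.array(X,float).reshape(-1,1,3),cv2.Rodrigues(R)[0],np.array(c["t"],float),np.array(c["mtx"]),np.array(c["dist_coeffs"],float))[0][:,0]
def cloud(cam,dep):
    c=cams.calibration(cam);v,u=np.mgrid[0:400,0:640]
    p=cv2.undistortPoints(np.stack([u.ravel(),v.ravel()],1).astype(float)[:,None],np.array(c["mtx"]),np.array(c["dist_coeffs"]))[:,0]
    X=np.c_[p,np.ones(len(p))]*dep.reshape(-1,1)
    return ((X-np.array(c["t"]).ravel())@np.array(c["R"])).reshape(400,640,3)
E
python3 - <<'E'
from h import *
np.set_printoptions(precision=3,suppress=True)
Z=dict(mill=0,stones=.169,bay=.035,pack=.035,bar_hinge=.077,bar_grip=.077,jog_tip=.112,parts_tray=0,tea_tray=0)
for n in ["side","top"]:
    im,d=cams.capture(n);cv2.imwrite(f"pics/{n}0.png",im);np.save(f"d_{n}",d)
    print(n,ray(n,(320,200))[0])
    for q,z in Z.items():
        for r in models.tip_of(q,n)[:3]: print(q,np.round(r["position"]),round(r["conf"],2),onz(n,r["position"],z))
E
```

```text
side [0.383 0.796 0.948]
mill [325. 176.] 0.81 [ 0.517 -0.2    0.   ]
stones [308. 108.] 0.94 [ 0.586 -0.295  0.169]
pack [422. 172.] 0.87 [ 0.232 -0.23   0.035]
pack [403. 310.] 0.7 [0.27  0.243 0.035]
pack [232. 164.] 0.66 [ 0.792 -0.164  0.035]
bar_hinge [305. 169.] 0.75 [ 0.566 -0.134  0.077]
bar_grip [345. 166.] 0.7 [ 0.457 -0.165  0.077]
jog_tip [236. 254.] 0.67 [0.659 0.21  0.112]
jog_tip [349. 124.] 0.48 [ 0.464 -0.316  0.112]
parts_tray [305. 317.] 0.88 [0.49  0.279 0.   ]
tea_tray [217. 247.] 0.57 [ 0.753  0.118 -0.   ]
tea_tray [344. 162.] 0.3 [ 0.467 -0.27   0.   ]
tea_tray [204. 263.] 0.24 [0.77  0.173 0.   ]
top [0.413 0.041 1.093]
mill [388. 213.] 0.77 [ 0.506 -0.189  0.   ]
stones [440. 182.] 0.76 [ 0.574 -0.29   0.169]
stones [311. 126.] 0.24 [0.716 0.043 0.169]
bay [389. 207.] 0.87 [ 0.521 -0.187  0.035]
pack [414. 312.] 0.93 [ 0.225 -0.255  0.035]
pack [250. 295.] 0.88 [0.268 0.208 0.035]
pack [373. 215.] 0.77 [ 0.498 -0.141  0.035]
bar_hinge [376. 191.] 0.61 [ 0.562 -0.14   0.077]
bar_grip [388. 230.] 0.87 [ 0.452 -0.174  0.077]
bar_grip [243. 131.] 0.19 [0.726 0.236 0.077]
jog_tip [447. 224.] 0.58 [ 0.469 -0.327  0.112]
parts_tray [229. 217.] 0.81 [0.489 0.282 0.   ]
parts_tray [438. 182.] 0.23 [ 0.602 -0.347  0.   ]
tea_tray [284. 133.] 0.91 [0.747 0.126 0.   ]
```

View pics/side0.png

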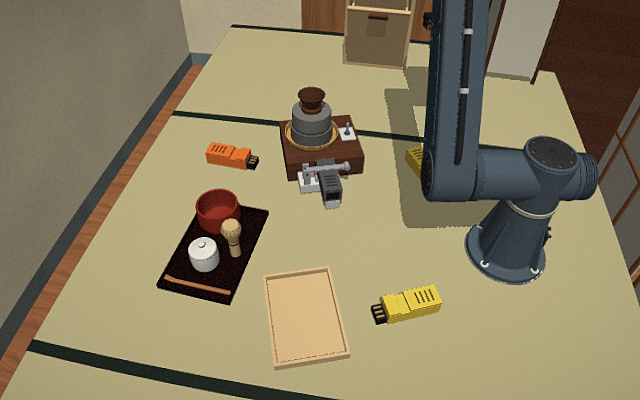

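View pics/top0.png

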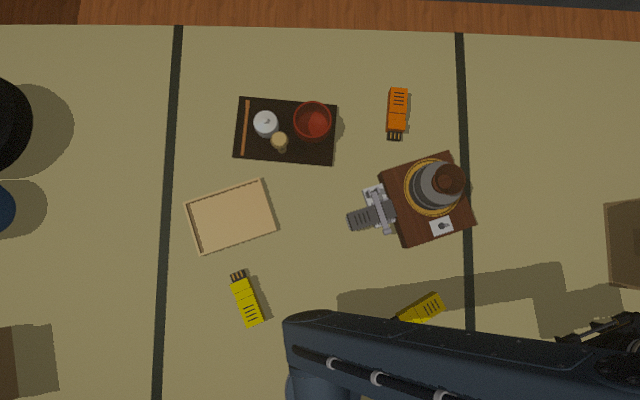

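The pack could be confused with several things. In the top picture these are yellow (414,312), yellow (246,300), orange (397,112), and the dark grey pack in the mill's bay (368,216). I choose the grey one, lying under the bar. Next I fit the mill and tray poses and check them in a crop.

```bash
cat > fit.py <<'E'
from h import *
from scipy.optimize import least_squares
np.set_printoptions(precision=4,suppress=True)
M=dict(mill=(0,0,0),stones=(20,-118,169),bay=(0,0,35),bar_hinge=(60,41.5,77),bar_grip=(-56,41.5,77),jog_tip=(-90,-110,112),pack=(0,53.5,35))
def W(p,P):
    c,s=np.cos(p[2]),np.sin(p[2]);P=np.atleast_2d(np.array(P,float))/1000
    return np.c_[c*P[:,0]-s*P[:,1]+p[0],s*P[:,0]+c*P[:,1]+p[1],P[:,2]]
E
python3 - <<'E'
from fit import *
obs=[]
p0=np.array([.51,-.19,-.0])
# initial yaw from hinge-grip
v=np.array([.562-.452,-.14+.174]);p0[2]=np.arctan2(v[1],v[0])
D={n:cams.capture(n) for n in("side","top")}
for n in D:
    for q in M:
        X=W(p0,M[q]); e=proj(n,X)[0]
        r=[r for r in models.tip_of(q,n) if np.linalg.norm(np.array(r["position"])-e)<15]
        if r: obs.append((n,q,np.array(r[0]["position"]),e))
f=lambda p:np.concatenate([proj(n,W(p,M[q]))[0]-u for n,q,u,_ in obs])
s=least_squares(f,p0,loss="soft_l1");p=s.x
print(p,np.degrees(p[2]))
for (n,q,u,_),r in zip(obs,f(p).reshape(-1,2)): print(n,q,r)
# depth refine: housing-top points
for n in D:
    C=cloud(n,D[n][1]);c_,s_=np.cos(p[2]),np.sin(p[2])
    L=(C-[p[0],p[1],0])*1000; Lx=L[...,0]*c_+L[...,1]*s_; Ly=-L[...,0]*s_+L[...,1]*c_
    m=(abs(L[...,2]-70)<8)&(Lx>-150)&(Lx<140)&(Ly>-240)&(Ly<20)
    im=D[n][0]
    m&=(im.max(2)<150)
    pts=np.stack([Lx[m],Ly[m]],1).astype(np.float32)
    k=cv2.morphologyEx(m.astype(np.uint8),cv2.MORPH_OPEN,np.ones((3,3)));pts=np.stack([Lx[k>0],Ly[k>0]],1).astype(np.float32)
    print(n,"housing top rect (exp c -5,-105, 230x210)",cv2.minAreaRect(pts),np.median(L[...,2][k>0]))
    w=(L[...,2]>10)&(L[...,2]<32)&(abs(C[...,0]-.489)<.17)&(abs(C[...,1]-.282)<.17)
    print(n,"tray",cv2.minAreaRect((C[w][:,:2]*1000).astype(np.float32)),w.sum())
np.save("mill.npy",p)
im=D["top"][0].copy()
box=W(p,[(-120,-210,70),(110,-210,70),(110,0,70),(-120,0,70)])
cv2.polylines(im,[np.int32(np.round(proj("top",box)*8))],True,(0,255,0),1,cv2.LINE_AA,3)
for q in M: cv2.circle(im,tuple(int(a) for a in np.round(proj("top",W(p,M[q]))[0]*8)),16,(0,0,255),-1,cv2.LINE_AA,3)
cv2.polylines(im,[np.int32(np.round(proj("top",W(p,[(-26,1,79),(26,1,79),(26,131,79),(-26,131,79)]))*8))],True,(255,255,0),1,cv2.LINE_AA,3)
cv2.imwrite("pics/fit.png",cv2.resize(im[130:260,330:490],None,fx=4.5,fy=4.5,interpolation=cv2.INTER_CUBIC))
E
```

```text
[ 0.519  -0.1945  0.3415] 19.563750111564882
side mill [-0.0585  2.1672]
side stones [ 2.4319 -1.7023]
side bay [0.4797 2.4801]
side bar_hinge [2.05   1.2457]
side bar_grip [0.2056 0.6323]
side jog_tip [-0.1784 -0.6572]
side pack [ 2.0218 -2.3207]
top mill [-0.1182 -4.0676]
top stones [ 2.5429 -1.1219]
top bay [ 1.8407 -0.3952]
top bar_hinge [-1.0185 -0.9735]
top bar_grip [-3.4275  0.9998]
top jog_tip [-1.1723 -0.4473]
top pack [ 2.651  -0.9604]
side housing top rect (exp c -5,-105, 230x210) ((-4.590606689453125, -96.09449768066406), (225.68226623535156, 230.63648986816406), 89.44912719726562) 68.95549581290997
side tray ((469.9342346191406, 216.67950439453125), (270.40325927734375, 341.01080322265625), 23.662660598754883) 1530
top housing top rect (exp c -5,-105, 230x210) ((-7.6550750732421875, -101.1126480102539), (213.94284057617188, 228.9506378173828), 89.55487823486328) 69.74314594481032
top tray ((478.0188903808594, 215.87075805664062), (278.6421203613281, 348.98651123046875), 28.025848388671875) 1047
```

View pics/fit.png

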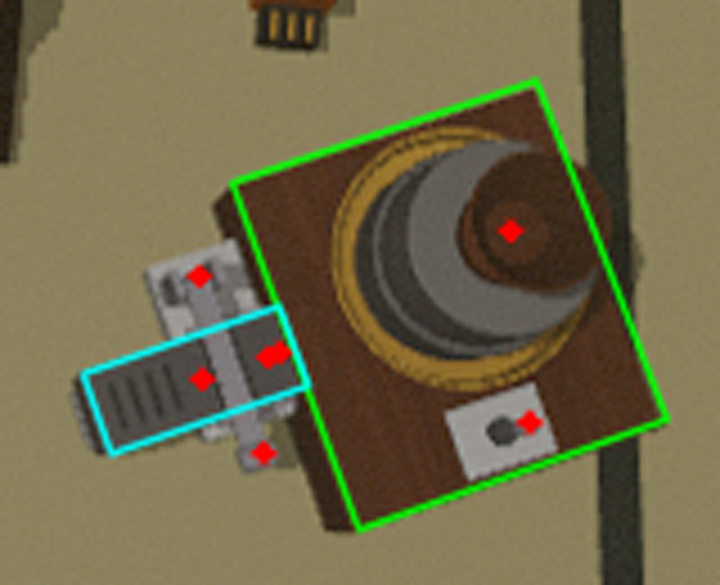

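The green housing outline and the points lie on the mill: bar grip at crop (263,453), hinge (200,276), pack in the bay (200,380). So the fit holds and the grey pack is the right one. Next: tray pose and waypoints.

```bash
python3 - <<'E'
from fit import *
p=np.load("mill.npy")
s=bot.read_state();print(s["position"],np.array(s["tcp_rot"]),s["opening"],s["time_s"])
im=cv2.imread("pics/top0.png")
hsv=cv2.cvtColor(im,cv2.COLOR_BGR2HSV);print(hsv[215,230],hsv[170,200])
obs=[]
R=np.array([(-82.5,-117.5,22),(82.5,-117.5,22),(82.5,117.5,22),(-82.5,117.5,22)])
for n in("top","side"):
    im=cv2.imread(f"pics/{n}0.png");g=im.astype(int)
    seed=(230,217) if n=="top" else (305,317)
    ref=np.median(im[seed[1]-8:seed[1]+8,seed[0]-8:seed[0]+8].reshape(-1,3),0);print(ref)
    m=((im[...,2]>ref[2]-45)&(hsv[...,0]>=0)).astype(np.uint8)
    lab=cv2.cvtColor(im,cv2.COLOR_BGR2LAB).astype(int);rl=np.median(lab[seed[1]-8:seed[1]+8,seed[0]-8:seed[0]+8].reshape(-1,3),0)
    m=((abs(lab[...,1]-rl[1])<8)&(abs(lab[...,0]-rl[0])<45)&(abs(lab[...,2]-rl[2])<14)).astype(np.uint8)
    m=cv2.morphologyEx(m,cv2.MORPH_CLOSE,np.ones((5,5)))
    nl,L,st,ce=cv2.connectedComponentsWithStats(m);k=(L==L[seed[1],seed[0]])
    v,u=np.nonzero(k);q=np.array([onz(n,(a,b),.022)[:2] for a,b in zip(u,v)],np.float32)*1000
    print(n,k.sum(),cv2.minAreaRect(q))
print("jog/grip/pack etc world")
for a,b in dict(grip=(-56,41.5,77),grip_up=(60,41.5,193),pack40=(0,93.5,62),jog=(-90,-110,112)).items(): print(a,W(p,b)[0])
E
```

```text
[ 0.2071 -0.5896  0.2476] [[ 0.9435  0.3314  0.    ]
 [ 0.3314 -0.9435  0.    ]
 [ 0.     -0.     -1.    ]] 0.9995746041956929 1.8
[ 21  97 161] [ 25  81 139]
[100.5 142.  163. ]Traceback (most recent call last):
  File "<stdin>", line 17, in <module>
  File "h.py", line 8, in onz
    o,d,_,_=ray(cam,px); return o+d*(z-o[2])/d[2]
            ~~~^^^^^^^^
  File "h.py", line 4, in ray
    c=cams.calibration(cam);K=np.array(c["mtx"]);d=np.array(c["dist_coeffs"]);R=np.array(c["R"]);t=np.array(c["t"]).ravel()
ValueError: time passes only in moves, steps and waits
```

```bash
sed -i 's/^def ray/from functools import lru_cache\n_cal=lru_cache(None)(cams.calibration)\ndef ray/; s/c=cams.calibration(cam)/c=_cal(cam)/' h.py; python3 - <<'E'
from fit import *
p=np.load("mill.npy")
for n in("top","side"):
    im=cv2.imread(f"pics/{n}0.png")
    seed=(230,217) if n=="top" else (305,317)
    lab=cv2.cvtColor(im,cv2.COLOR_BGR2LAB).astype(int);rl=np.median(lab[seed[1]-8:seed[1]+8,seed[0]-8:seed[0]+8].reshape(-1,3),0)
    print(rl,lab[170,200] if n=="top" else lab[370,200])
    m=(abs(lab[...,1]-rl[1])<6).astype(np.uint8)&(abs(lab[...,0]-rl[0])<70)
    m=cv2.morphologyEx(m.astype(np.uint8),cv2.MORPH_OPEN,np.ones((3,3)))
    nl,L,st,ce=cv2.connectedComponentsWithStats(m);k=(L==L[seed[1],seed[0]])
    v,u=np.nonzero(k);q=np.array([onz(n,(a,b),.022)[:2] for a,b in zip(u,v)],np.float32)*1000
    print(n,k.sum(),cv2.minAreaRect(q))
for c in [(185,203),(263,179),(278,231),(202,255)]: print(onz("top",c,.022)[:2])
for a,b in dict(grip=(-56,41.5,77),grip_up=(60,41.5,193),pack40=(0,93.5,62),jog=(-90,-110,112)).items(): print(a,W(p,b)[0])
E
```

```text
[152. 130. 153.] [140 124 149]
top 76393 ((532.6754150390625, 20.40325927734375), (1101.6385498046875, 854.8727416992188), 0.01662476174533367)
[196. 133. 159.] [180 124 152]
side 6824 ((491.36456298828125, 282.1034240722656), (166.41860961914062, 245.40440368652344), 19.718852996826172)
[0.5262 0.4063]
[0.6003 0.1821]
[0.4486 0.1345]
[0.3774 0.3499]
grip [ 0.4523 -0.1741  0.077 ]
grip_up [ 0.5617 -0.1353  0.193 ]
pack40 [ 0.4877 -0.1064  0.062 ]
jog [ 0.471  -0.3282  0.112 ]
```

```bash
python3 -m handwheel '[[0.015,0.026,0,0,0,0],[0.035,0.06,0,0,0,0],[0.055,0.093,-0.005,0,0,0],[0.075,0.127,-0.01,0,0,0],[0.095,0.161,-0.02,0,0,0],[0.115,0.195,-0.03,0,0,0],[0.135,0.229,-0.04,0,0,0],[0.15,0.254,-0.045,0,0,0]]' -0.2
python3 -m handwheel '[[0.02,0.034,0,0,0,0],[0.04,0.068,0,0,0,0],[0.06,0.102,0,0,0,0],[0.075,0.128,0,0,0,0],[0.085,0.145,0,0,0,0],[0.092,0.157,0,0,0,0],[0.095,0.1615,0,0,0,0],[0.095,0.1615,0,0,0,0]]'
python3 - <<'E'
from fit import *
p=np.load("mill.npy")
print(bot.read_state()["joint_positions"])
for n in("top","side"):
    im,d=cams.capture(n);cv2.imwrite(f"pics/{n}1.png",im)
    for q in("bar_grip","bar_hinge"):
        for r in models.tip_of(q,n)[:2]: print(n,q,r["conf"],onz(n,r["position"],.077),proj(n,W(p,M[q]))[0]-r["position"])
a=cv2.imread("pics/top1.png")[140:300,300:460];b=cv2.imread("pics/side1.png")[90:250,250:410]
cv2.imwrite("pics/c1.png",np.hstack([cv2.resize(x,None,fx=2.5,fy=2.5,interpolation=cv2.INTER_CUBIC) for x in(a,b)]))
E
```

```text
time_s: 2.47
position: [0.3575, -0.3321, 0.2017]
tcp_rot: [[0.943, 0.332, -0.001], [0.332, -0.943, 0.003], [-0.0, -0.003, -1.0]]
force: [0.1, 0.4, -1.1]
opening: 0.477
grasp_force: 0.0
time_s: 3.13
position: [0.4527, -0.1733, 0.2027]
tcp_rot: [[0.943, 0.334, 0.0], [0.334, -0.943, -0.0], [0.0, 0.0, -1.0]]
force: [0.1, -0.2, 0.4]
opening: 0.398
grasp_force: 0.0
[-34.1876  23.3525 104.6022   0.0032  52.0178  36.3286]
top bar_hinge 0.43 [ 0.5664 -0.1461  0.077 ] [-3.8185  1.6265]
top bar_hinge 0.29 [ 0.4999 -0.1755  0.077 ] [-14.5185 -22.1735]
side bar_grip 0.77 [ 0.4542 -0.1705  0.077 ] [ 0.8056 -0.7677]
side bar_hinge 0.65 [ 0.5685 -0.1359  0.077 ] [2.35   0.4457]
side bar_hinge 0.33 [ 0.5149 -0.1536  0.077 ] [-17.45     2.3457]
```

View pics/c1.png

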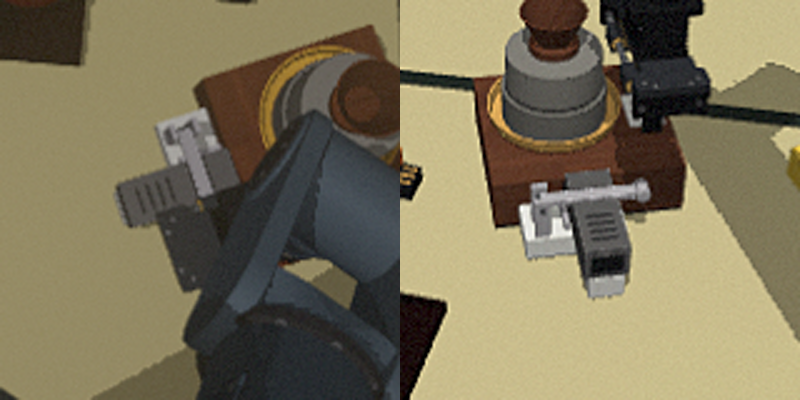

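The view shows the gripper in front of the mill above the bar's grip (side crop about (640,190)). I lower it onto the grip.

```bash
python3 -m handwheel '[[0,0,-0.02,0,0,0],[0,0,-0.045,0,0,0],[0,0,-0.07,0,0,0],[0,0,-0.09,0,0,0],[0,0,-0.105,0,0,0],[0,0,-0.115,0,0,0],[0,0,-0.12,0,0,0],[0,0,-0.12,0,0,0]]'
python3 -m handwheel '[[0,0,0,0,0,0],[0,0,0,0,0,0],[0,0,0,0,0,0],[0,0,0,0,0,0],[0,0,0,0,0,0],[0,0,0,0,0,0],[0,0,0,0,0,0],[0,0,0,0,0,0]]' -1
```

```text
time_s: 4.1
position: [0.4517, -0.1744, 0.0818]
tcp_rot: [[0.944, 0.331, -0.001], [0.331, -0.944, 0.001], [-0.001, -0.001, -1.0]]
force: [0.3, -0.4, 0.4]
opening: 0.399
grasp_force: 0.0
time_s: 4.77
position: [0.4509, -0.1707, 0.083]
tcp_rot: [[0.944, 0.329, -0.002], [0.329, -0.944, 0.006], [-0.0, -0.006, -1.0]]
force: [2.1, 10.5, 1.0]
opening: 0.25
grasp_force: 30.0
```

The opening reads 21.8 mm, so the barrel is held, and the mill sits about 3.7 mm further along its +y than fitted. Lift along the arc.

```bash
python3 -m handwheel '[[-0.001,0.004,0.012,0,0,0],[0.001,0.004,0.023,0,0,0],[0.004,0.005,0.034,0,0,0],[0.008,0.007,0.045,0,0,0],[0.012,0.008,0.056,0,0,0],[0.018,0.010,0.066,0,0,0],[0.025,0.013,0.075,0,0,0],[0.032,0.015,0.083,0,0,0]]'

```

```text
time_s: 5.43
position: [0.4835, -0.1592, 0.1666]
tcp_rot: [[0.943, 0.332, -0.001], [0.332, -0.943, -0.001], [-0.002, 0.001, -1.0]]
force: [-0.1, -2.3, -5.8]
opening: 0.248
grasp_force: 30.0
```

```bash
python3 -m handwheel '[[0.008,0.003,0.008,0,0,0],[0.017,0.006,0.014,0,0,0],[0.027,0.009,0.020,0,0,0],[0.037,0.013,0.025,0,0,0],[0.047,0.017,0.029,0,0,0],[0.058,0.021,0.031,0,0,0],[0.068,0.024,0.033,0,0,0],[0.079,0.028,0.033,0,0,0]]'
python3 -m handwheel '[[0.004,0.0015,0,0,0,0],[0.008,0.003,-0.0005,0,0,0],[0.008,0.003,-0.0005,0,0,0],[0.008,0.003,-0.0005,0,0,0],[0.008,0.003,-0.0005,0,0,0],[0.008,0.003,-0.0005,0,0,0],[0.008,0.003,-0.0005,0,0,0],[0.008,0.003,-0.0005,0,0,0]]'
```

```text
time_s: 6.1
position: [0.5633, -0.1319, 0.2003]
tcp_rot: [[0.943, 0.332, -0.0], [0.332, -0.943, -0.002], [-0.001, 0.002, -1.0]]
force: [-1.8, -3.7, 2.8]
opening: 0.254
grasp_force: 30.0
time_s: 6.77
position: [0.5729, -0.1286, 0.1997]
tcp_rot: [[0.943, 0.331, 0.005], [0.331, -0.943, -0.002], [0.004, 0.003, -1.0]]
force: [0.6, -1.4, 5.4]
opening: 0.249
grasp_force: 30.0
```

```bash
python3 -m handwheel '[[0,0,0,0,0,0],[0,0,0,0,0,0],[0,0,0,0,0,0],[0,0,0,0,0,0],[0,0,0.01,0,0,0],[0,0,0.03,0,0,0],[0,0,0.055,0,0,0],[0,0,0.07,0,0,0]]' -0.2
python3 -m handwheel '[[0,0,0,0,0,0.06],[-0.005,0.001,0,0,0,0.12],[-0.015,0.004,0,0,0,0.18],[-0.03,0.008,0,0,0,0.24],[-0.045,0.013,0,0,0,0.30],[-0.06,0.018,0,0,0,0.36],[-0.075,0.022,0,0,0,0.42],[-0.087,0.026,0,0,0,0.48]]' 1
python3 -m handwheel '[[0,0,0,0,0,0.06],[0,0,0,0,0,0.12],[0,0,0,0,0,0.18],[0,0,0,0,0,0.24],[0,0,0,0,0,0.30],[0,0,0,0,0,0.307],[0,0,0,0,0,0.307],[0,0,0,0,0,0.307]]'
python3 - <<'E'
from fit import *
p=np.load("mill.npy")+[-.0012,.0035,0];np.save("mill2.npy",p)
print(bot.read_state()["joint_positions"],W(p,(0,93.5,62)))
for n in("top","side"):
    im,d=cams.capture(n);cv2.imwrite(f"pics/{n}2.png",im)
    for q in("bar_grip","bar_hinge","pack"):
        for r in models.tip_of(q,n)[:3]: print(n,q,r["conf"],onz(n,r["position"],.035 if q=="pack" else .077),proj(n,W(p,M[q]))[0]-r["position"])
a=cv2.imread("pics/top2.png")[140:300,300:460];b=cv2.imread("pics/side2.png")[90:250,250:410]
cv2.imwrite("pics/c2.png",np.hstack([cv2.resize(x,None,fx=2.5,fy=2.5,interpolation=cv2.INTER_CUBIC) for x in(a,b)]))
E
```

```text
time_s: 7.43
position: [0.572, -0.1283, 0.2706]
tcp_rot: [[0.943, 0.331, 0.003], [0.331, -0.943, -0.001], [0.002, 0.002, -1.0]]
force: [0.8, 0.1, 0.8]
opening: 0.397
grasp_force: 0.0
time_s: 8.1
position: [0.483, -0.1016, 0.2686]
tcp_rot: [[0.264, 0.965, -0.0], [0.965, -0.264, 0.0], [0.0, -0.0, -1.0]]
force: [-0.8, 1.0, 0.6]
opening: 0.92
grasp_force: 0.0
time_s: 8.77
position: [0.4842, -0.1021, 0.2683]
tcp_rot: [[-0.332, 0.943, 0.0], [0.943, 0.332, -0.0], [-0.0, 0.0, -1.0]]
force: [0.1, -0.9, -0.0]
opening: 0.999
grasp_force: 0.0
[-24.8744  18.6333  98.9628   0.0092  62.3808 -44.2736] [[ 0.4865 -0.1029  0.062 ]]
top bar_grip 0.33 [0.7379 0.1672 0.077 ] [119.5235 102.7211]
top pack 0.98 [ 0.2297 -0.2555  0.035 ] [-40.8479 -95.7618]
top pack 0.76 [ 0.804  -0.2187  0.035 ] [-25.0479 100.5382]
top pack 0.7 [0.2726 0.2134 0.035 ] [125.4521 -79.3618]
side bar_grip 0.45 [ 0.6005 -0.2712  0.077 ] [44.9762 27.7954]
side bar_hinge 0.55 [ 0.5696 -0.1446  0.077 ] [2.3439 3.4284]
side pack 0.97 [ 0.2263 -0.2222  0.035 ] [-95.7472   7.5642]
side pack 0.79 [ 0.7935 -0.1665  0.035 ] [95.8528 17.8642]
side pack 0.76 [ 0.5064 -0.1401  0.035 ] [2.2528 0.1642]
```

View pics/c2.png

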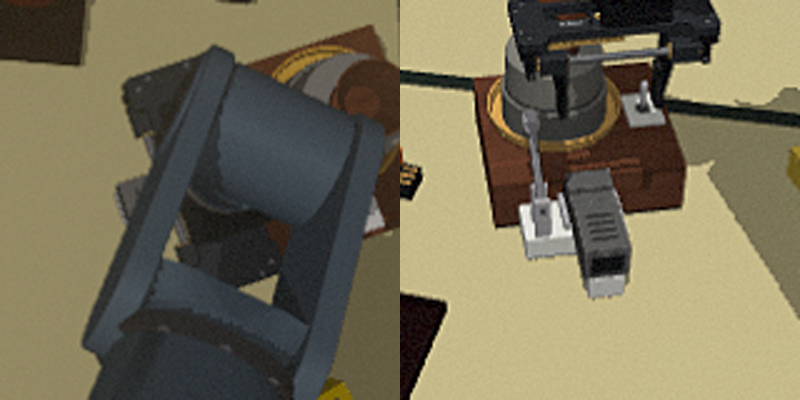

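The bar stands open (side crop (531,120) down to (540,215)), and the pack is free at (600,235). The open gripper is above it, so I descend.

```bash
python3 -m handwheel '[[0.001,0.001,-0.03,0,0,0],[0.001,0.001,-0.065,0,0,0],[0.001,0.001,-0.1,0,0,0],[0.001,0.001,-0.135,0,0,0],[0.001,0.001,-0.165,0,0,0],[0.001,0.001,-0.185,0,0,0],[0.001,0.001,-0.198,0,0,0],[0.001,0.001,-0.2,0,0,0]]'
python3 -m handwheel '[[0,0,0,0,0,0],[0,0,0,0,0,0],[0,0,0,0,0,0],[0,0,0,0,0,0],[0,0,0,0,0,0],[0,0,0,0,0,0],[0,0,0,0,0,0],[0,0,0,0,0,0]]' -1
```

```text
time_s: 9.83
position: [0.4839, -0.1006, 0.0656]
tcp_rot: [[-0.334, 0.943, -0.005], [0.943, 0.334, 0.002], [0.004, -0.004, -1.0]]
force: [0.6, 0.0, 0.0]
opening: 0.998
grasp_force: 0.0
time_s: 10.5
position: [0.4859, -0.1012, 0.0687]
tcp_rot: [[-0.334, 0.943, 0.002], [0.943, 0.334, -0.0], [-0.001, 0.002, -1.0]]
force: [0.9, 1.6, 5.4]
opening: 0.59
grasp_force: 30.0
```

```bash
python3 -m handwheel '[[-0.001,0.003,0,0,0,0],[-0.003,0.009,0,0,0,0],[-0.006,0.016,0,0,0,0],[-0.009,0.025,0,0,0,0],[-0.012,0.034,0,0,0,0],[-0.015,0.042,0,0,0,0],[-0.017,0.048,0,0,0,0],[-0.0174,0.049,0,0,0,0]]'
```

```text
time_s: 11.17
position: [0.4695, -0.0529, 0.0686]
tcp_rot: [[-0.336, 0.942, 0.005], [0.942, 0.336, -0.003], [-0.004, 0.003, -1.0]]
force: [2.1, -6.1, 3.2]
opening: 0.597
grasp_force: 30.0
```

```bash
python3 -m handwheel '[[0,0,0,0,0,0],[0,0,0,0,0,0],[0,0,0,0,0,0],[0,0,0,0,0,0],[0.002,-0.006,0,0,0,0],[0.005,-0.015,0,0,0,0],[0.009,-0.025,0,0,0,0],[0.0104,-0.029,0,0,0,0]]' 0.6
python3 -m handwheel '[[0,0,0,0,0,0],[0,0,0,0,0,0],[0,0,0,0,0,0],[0,0,0,0,0,0],[0,0,0,0,0,0],[0,0,0,0,0,0],[0,0,0,0,0,0],[0,0,0,0,0,0]]' -1
python3 -m handwheel '[[0,0,0.005,0,0,0],[0,0,0.015,0,0,0],[0,0,0.03,0,0,0],[0,0,0.05,0,0,0],[0,0,0.07,0,0,0],[0,0,0.085,0,0,0],[0,0,0.095,0,0,0],[0,0,0.1,0,0,0]]'
python3 - <<'E'
from fit import *
for n in("top","side"):
    im,d=cams.capture(n);cv2.imwrite(f"pics/{n}3.png",im)
a=cv2.imread("pics/top3.png")[140:300,260:460];b=cv2.imread("pics/side3.png")[90:250,250:450]
cv2.imwrite("pics/c3.png",np.hstack([cv2.resize(x,None,fx=2,fy=2,interpolation=cv2.INTER_CUBIC) for x in(a,b)]))
E
```

```text
time_s: 11.83
position: [0.4798, -0.0833, 0.0681]
tcp_rot: [[-0.333, 0.943, 0.002], [0.943, 0.333, -0.001], [-0.002, 0.002, -1.0]]
force: [0.9, -0.8, -0.4]
opening: 0.801
grasp_force: 0.0
time_s: 12.5
position: [0.4784, -0.0809, 0.068]
tcp_rot: [[-0.334, 0.942, 0.0], [0.942, 0.334, 0.0], [-0.0, 0.0, -1.0]]
force: [1.0, 1.3, -2.2]
opening: 0.593
grasp_force: 30.0
time_s: 13.17
position: [0.4777, -0.081, 0.1697]
tcp_rot: [[-0.335, 0.942, 0.001], [0.942, 0.335, -0.001], [-0.001, 0.001, -1.0]]
force: [1.1, -0.2, -5.8]
opening: 0.596
grasp_force: 30.0
```

View pics/c3.png

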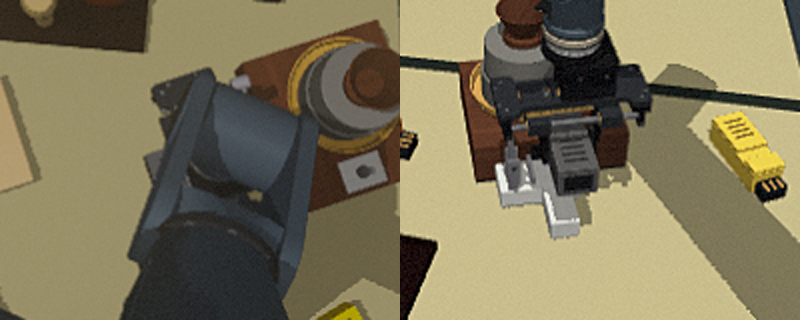

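The pack is held level and clear of the shelf, with its end at side crop (580,180). I carry it to the tray.

```bash
python3 -m handwheel '[[0,0.006,0,0,0,0],[0,0.02,0,0,0,0],[0.001,0.042,0,0,0,0],[0.002,0.068,0,0,0,0],[0.002,0.096,0,0,0,0],[0.003,0.124,0,0,0,0],[0.003,0.152,0,0,0,0],[0.004,0.18,0,0,0,0]]'
python3 -m handwheel '[[0,0.028,0,0,0,0],[0.001,0.056,0,0,0,0],[0.001,0.084,0,0,0,0],[0.002,0.112,0,0,0,0],[0.002,0.14,0,0,0,0],[0.003,0.165,0,0,0,0],[0.003,0.182,0,0,0,0],[0.003,0.19,0,0,0,0]]'
python3 -m handwheel '[[0,0,-0.015,0,0,0],[0,0,-0.035,0,0,0],[0,0,-0.055,0,0,0],[0,0,-0.075,0,0,0],[0,0,-0.09,0,0,0],[0,0,-0.098,0,0,0],[0,0,-0.1,0,0,0],[0,0,-0.1,0,0,0]]'
python3 - <<'E'
from fit import *
for n in("top","side"):
    im,d=cams.capture(n);cv2.imwrite(f"pics/{n}4.png",im)
a=cv2.imread("pics/top4.png")[140:300,140:340];b=cv2.imread("pics/side4.png")[220:380,220:420]
cv2.imwrite("pics/c4.png",np.hstack([cv2.resize(x,None,fx=2,fy=2,interpolation=cv2.INTER_CUBIC) for x in(a,b)]))
E
```

```text
time_s: 13.93
position: [0.4805, 0.1005, 0.1668]
tcp_rot: [[-0.334, 0.942, -0.004], [0.942, 0.334, 0.0], [0.002, -0.004, -1.0]]
force: [0.2, 0.3, -5.6]
opening: 0.593
grasp_force: 30.0
time_s: 14.6
position: [0.4837, 0.2913, 0.1666]
tcp_rot: [[-0.337, 0.942, -0.003], [0.942, 0.337, 0.0], [0.001, -0.002, -1.0]]
force: [1.1, -0.0, -5.7]
opening: 0.594
grasp_force: 30.0
time_s: 15.27
position: [0.4847, 0.2884, 0.0672]
tcp_rot: [[-0.334, 0.943, -0.002], [0.943, 0.334, -0.001], [-0.0, -0.002, -1.0]]
force: [-0.8, 0.0, -6.1]
opening: 0.595
grasp_force: 30.0
```

View pics/c4.png

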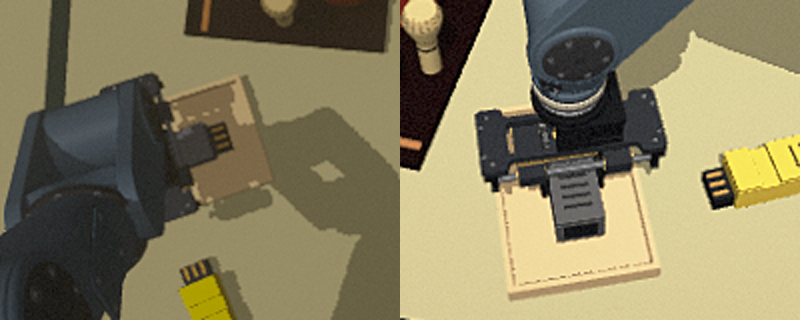

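The pack hangs centred over the tray interior: near end at side crop (580,225), inner walls at about 510 and 655. I lower it gently.

```bash
python3 -m handwheel '[[0,0,-0.006,0,0,0],[0,0,-0.012,0,0,0],[0,0,-0.017,0,0,0],[0,0,-0.02,0,0,0],[0,0,-0.022,0,0,0],[0,0,-0.0235,0,0,0],[0,0,-0.0245,0,0,0],[0,0,-0.025,0,0,0]]'
```

```text
time_s: 16.03
position: [0.4852, 0.2889, 0.0429]
tcp_rot: [[-0.334, 0.942, -0.0], [0.942, 0.334, 0.0], [0.0, -0.0, -1.0]]
force: [0.0, 0.3, -5.9]
opening: 0.594
grasp_force: 30.0
```

```bash
python3 -m handwheel '[[0,0,-0.0003,0,0,0],[0,0,-0.0006,0,0,0],[0,0,-0.001,0,0,0],[0,0,-0.0014,0,0,0],[0,0,-0.0018,0,0,0],[0,0,-0.002,0,0,0],[0,0,-0.002,0,0,0],[0,0,-0.002,0,0,0]]'
```

```text
time_s: 16.7
position: [0.4851, 0.2889, 0.041]
tcp_rot: [[-0.334, 0.942, -0.0], [0.942, 0.334, -0.0], [0.0, -0.0, -1.0]]
force: [0.5, 1.1, -6.4]
opening: 0.595
grasp_force: 30.0
```

```bash
python3 -m handwheel '[[0,0,-0.0003,0,0,0],[0,0,-0.0006,0,0,0],[0,0,-0.001,0,0,0],[0,0,-0.0014,0,0,0],[0,0,-0.0018,0,0,0],[0,0,-0.002,0,0,0],[0,0,-0.002,0,0,0],[0,0,-0.002,0,0,0]]'
```

```text
time_s: 17.37
position: [0.4852, 0.2889, 0.04]
tcp_rot: [[-0.334, 0.942, 0.0], [0.942, 0.334, 0.0], [-0.0, 0.0, -1.0]]
force: [-2.2, -0.6, 5.6]
opening: 0.598
grasp_force: 30.0
```

The force changed from -6 to +5.6 N, so the pack is seated. I release, rise and turn back for the toggle.

```bash
python3 -m handwheel '[[0,0,0,0,0,0],[0,0,0,0,0,0],[0,0,0,0,0,0],[0,0,0,0,0,0],[0,0,0,0,0,0],[0,0,0.01,0,0,0],[0,0,0.03,0,0,0],[0,0,0.06,0,0,0]]' 0.7
python3 -m handwheel '[[0,0,0.03,0,0,0],[0,0,0.06,0,0,0],[0,0,0.09,0,0,0],[0,-0.005,0.12,0,0,0],[0,-0.02,0.14,0,0,-0.05],[0,-0.045,0.15,0,0,-0.11],[-0.01,-0.075,0.15,0,0,-0.17],[-0.02,-0.11,0.15,0,0,-0.23]]'
python3 -m handwheel '[[-0.01,-0.035,0,0,0,-0.06],[-0.02,-0.07,0,0,0,-0.12],[-0.03,-0.105,0,0,0,-0.18],[-0.04,-0.14,0,0,0,-0.24],[-0.05,-0.175,0,0,0,-0.3],[-0.06,-0.2,0,0,0,-0.36],[-0.065,-0.22,0,0,0,-0.42],[-0.07,-0.23,0,0,0,-0.48]]' -1
python3 - <<'E'
from fit import *
p=np.load("mill2.npy")
print(bot.read_state()["joint_positions"])
D={n:cams.capture(n) for n in("top","side")}
for n in D:
    im=D[n][0];cv2.imwrite(f"pics/{n}5.png",im)
    for q in("jog_tip","pack"):
        for r in models.tip_of(q,n)[:4]: print(n,q,round(r["conf"],2),r["position"],onz(n,r["position"],.112 if q=="jog_tip" else .007))
print("pred jog",W(p,M["jog_tip"]),[proj(n,W(p,M["jog_tip"]))[0] for n in D])
j=proj("side",W(p,M["jog_tip"]))[0].astype(int)
a=D["side"][0][220:380,220:420];b=D["side"][0][j[1]-32:j[1]+48,j[0]-60:j[0]+40]
cv2.imwrite("pics/c5.png",np.hstack([cv2.resize(x,(400,320),interpolation=cv2.INTER_CUBIC) for x in(a,b)]))
E
```

```text
time_s: 18.03
position: [0.4835, 0.2882, 0.098]
tcp_rot: [[-0.334, 0.942, -0.005], [0.942, 0.334, -0.002], [-0.0, -0.005, -1.0]]
force: [0.5, 0.5, -0.7]
opening: 0.846
grasp_force: 0.0
time_s: 18.7
position: [0.4657, 0.1787, 0.2509]
tcp_rot: [[0.123, 0.992, 0.004], [0.992, -0.123, 0.001], [0.001, 0.004, -1.0]]
force: [1.0, -0.7, -0.5]
opening: 0.85
grasp_force: 0.0
time_s: 19.37
position: [0.3948, -0.0534, 0.2498]
tcp_rot: [[0.885, 0.465, 0.001], [0.465, -0.885, -0.001], [0.001, 0.002, -1.0]]
force: [-0.1, -0.6, 1.1]
opening: 0.327
grasp_force: 0.0
[-23.8513  12.4463 112.5515  -0.038   54.8977  38.4815]
top jog_tip 0.66 [243.8, 128.3] [0.7244 0.227  0.112 ]
top jog_tip 0.44 [449.3, 222.8] [ 0.4726 -0.334   0.112 ]
top pack 0.85 [397.8, 114.4] [ 0.8117 -0.2237  0.007 ]
top pack 0.82 [228.8, 219.0] [0.4824 0.2807 0.007 ]
top pack 0.81 [414.3, 313.0] [ 0.216  -0.2635  0.007 ]
top pack 0.75 [246.7, 293.6] [0.2685 0.2214 0.007 ]
side jog_tip 0.36 [344.7, 125.5] [ 0.4763 -0.3087  0.112 ]
side pack 0.85 [400.1, 308.4] [0.273  0.2236 0.007 ]
side pack 0.81 [302.1, 317.2] [0.495 0.284 0.007]
side pack 0.8 [420.7, 175.4] [ 0.2305 -0.2441  0.007 ]
side pack 0.75 [232.8, 163.4] [ 0.804  -0.1964  0.007 ]
pred jog [[ 0.4698 -0.3247  0.112 ]] [array([445.9694, 223.7836]), array([347.4775, 122.5707])]
```

View pics/c5.png

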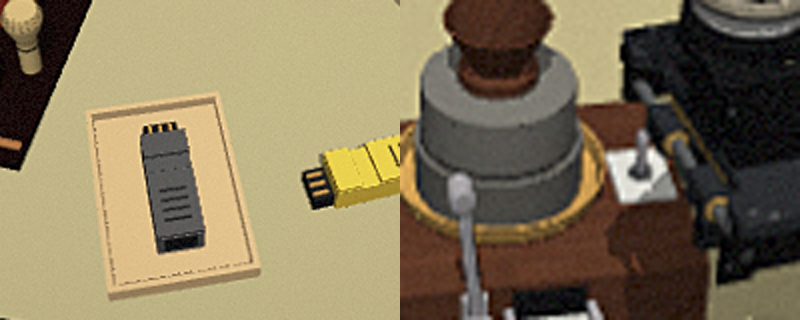

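The pack lies flat and upright in the tray (crop (172,190)). The toggle tip at crop (640,135) agrees with the prediction within about 1 px. I move beside the toggle on its bay side, fingers shut.

```bash
python3 -m handwheel '[[0.005,-0.02,0,0,0,-0.01],[0.014,-0.055,0,0,0,-0.03],[0.023,-0.09,0,0,0,-0.05],[0.033,-0.127,0,0,0,-0.0715],[0.042,-0.164,0,0,0,-0.0715],[0.052,-0.2,0,0,0,-0.0715],[0.06,-0.23,-0.01,0,0,-0.0715],[0.0625,-0.242,-0.02,0,0,-0.0715]]' -1
python3 -m handwheel '[[0,0,-0.02,0,0,0],[0,0,-0.045,0,0,0],[0,0,-0.07,0,0,0],[0,0,-0.09,0,0,0],[0,0,-0.105,0,0,0],[0,0,-0.11,0,0,0],[0,0,-0.11,0,0,0],[0,0,-0.11,0,0,0]]'
python3 - <<'E'
from fit import *
p=np.load("mill2.npy");s=bot.read_state();print(s["position"],s["force"])
q=np.array(s["position"])[:2]-p[:2];c,t=np.cos(p[2]),np.sin(p[2]);print("mill",q@[c,t],q@[-t,c])
im,_=cams.capture("side");cv2.imwrite("pics/c6.png",cv2.resize(im[80:160,290:400],None,fx=5,fy=5,interpolation=cv2.INTER_CUBIC))
E
```

```text
time_s: 20.33
position: [0.4604, -0.2973, 0.2294]
tcp_rot: [[0.939, 0.343, 0.004], [0.343, -0.939, -0.005], [0.002, 0.006, -1.0]]
force: [0.4, -0.6, -0.7]
opening: 0.011
grasp_force: 0.0
time_s: 21.0
position: [0.4581, -0.2923, 0.1192]
tcp_rot: [[0.939, 0.343, -0.0], [0.343, -0.939, 0.0], [-0.0, -0.0, -1.0]]
force: [-0.9, 0.6, 0.3]
opening: 0.004
grasp_force: 0.0
[ 0.4581 -0.2923  0.1192] [-0.9071  0.6304  0.324 ]
mill -0.09025538090585017 -0.07552453577011885
```

View pics/c6.png

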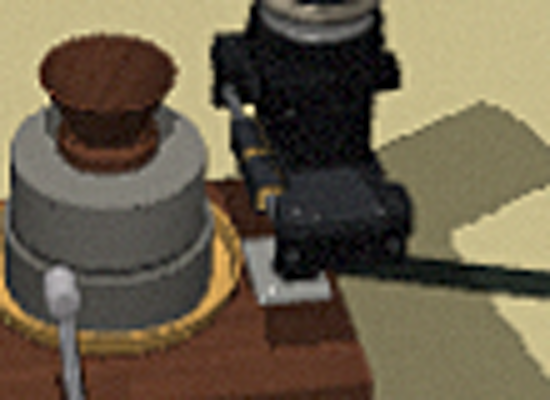

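The gripper stands on the bay side of the toggle, over the switch plate (290,270), clear of the stones. I push along mill -y.

```bash
python3 -m handwheel '[[0.001,-0.003,0,0,0,0],[0.002,-0.007,0,0,0,0],[0.004,-0.011,0,0,0,0],[0.005,-0.014,0,0,0,0],[0.006,-0.017,0,0,0,0],[0.007,-0.020,0,0,0,0],[0.008,-0.0225,0,0,0,0],[0.0087,-0.0245,0,0,0,0]]'
```

```text
time_s: 21.72
position: [0.466, -0.3173, 0.119]
tcp_rot: [[0.94, 0.341, -0.001], [0.341, -0.94, 0.002], [-0.0, -0.002, -1.0]]
force: [-0.6, 1.7, 3.1]
opening: 0.004
grasp_force: 1.4
```

```bash
python3 -m handwheel '[[0.0004,-0.001,0,0,0,0],[0.0007,-0.002,0,0,0,0],[0.001,-0.003,0,0,0,0],[0.001,-0.003,0,0,0,0],[0.001,-0.003,0,0,0,0],[0.001,-0.003,0,0,0,0],[0.001,-0.003,0,0,0,0],[0.001,-0.003,0,0,0,0]]'
```

```text
time_s: 22.38
position: [0.467, -0.3202, 0.1188]
tcp_rot: [[0.94, 0.342, -0.001], [0.342, -0.94, 0.001], [-0.001, -0.001, -1.0]]
force: [-0.9, 4.2, 1.2]
opening: 0.007
grasp_force: 1.9
```

```bash
python3 -m handwheel '[[0.0004,-0.001,0,0,0,0],[0.0007,-0.002,0,0,0,0],[0.001,-0.003,0,0,0,0],[0.001,-0.003,0,0,0,0],[0.001,-0.003,0,0,0,0],[0.001,-0.003,0,0,0,0],[0.001,-0.003,0,0,0,0],[0.001,-0.003,0,0,0,0]]'; python3 - <<'E'
from fit import *
p=np.load("mill2.npy");s=bot.read_state()
q=np.array(s["position"])[:2]-p[:2];c,t=np.cos(p[2]),np.sin(p[2]);print("mill",q@[c,t],q@[-t,c],np.array(s["force"])[:2]@[-t,c])
E
```

```text
time_s: 23.05
position: [0.4674, -0.3215, 0.1186]
tcp_rot: [[0.94, 0.341, -0.003], [0.341, -0.94, 0.005], [-0.001, -0.005, -1.0]]
force: [-1.3, 7.4, 2.1]
opening: 0.006
grasp_force: 3.8
mill -0.0912284782498009 -0.10612031414802932 7.428227169736438
```

At the stop (7.4 N, the tool lagging). I hold, then withdraw towards the bay and up.

```bash
python3 -m handwheel '[[0,0,0,0,0,0],[0,0,0,0,0,0],[0,0,0,0,0,0],[0,0,0,0,0,0],[0,0,0,0,0,0],[0,0,0,0,0,0],[0,0,0,0,0,0],[-0.001,0.003,0,0,0,0]]'
python3 -m handwheel '[[-0.003,0.008,0,0,0,0],[-0.007,0.02,0,0,0,0],[-0.011,0.031,0,0,0,0],[-0.012,0.034,0.01,0,0,0],[-0.012,0.034,0.035,0,0,0],[-0.012,0.034,0.07,0,0,0],[-0.012,0.034,0.1,0,0,0],[-0.012,0.034,0.12,0,0,0]]'
python3 -m handwheel '[[-0.01,0.01,0,0,0,0],[-0.03,0.03,0.01,0,0,0],[-0.05,0.06,0.01,0,0,0],[-0.07,0.09,0.01,0,0,0],[-0.08,0.12,0.01,0,0,0],[-0.085,0.14,0.01,0,0,0],[-0.085,0.15,0.01,0,0,0],[-0.085,0.15,0.01,0,0,0]]'
python3 - <<'E'
from fit import *
im,_=cams.capture("side");cv2.imwrite("pics/c7.png",cv2.resize(im[70:370,150:450],None,fx=2,fy=2,interpolation=cv2.INTER_CUBIC))
E
```

```text
time_s: 23.72
position: [0.4671, -0.3202, 0.1188]
tcp_rot: [[0.94, 0.342, -0.001], [0.342, -0.94, 0.001], [-0.0, -0.001, -1.0]]
force: [-2.4, 2.1, 1.0]
opening: 0.003
grasp_force: 1.8
time_s: 24.38
position: [0.4569, -0.2883, 0.2432]
tcp_rot: [[0.94, 0.342, 0.005], [0.342, -0.94, -0.006], [0.003, 0.007, -1.0]]
force: [-0.3, 0.1, -0.4]
opening: 0.001
grasp_force: 0.0
time_s: 25.05
position: [0.3705, -0.1356, 0.2499]
tcp_rot: [[0.939, 0.344, 0.002], [0.344, -0.939, -0.001], [0.001, 0.002, -1.0]]
force: [-0.1, 0.2, 0.1]
opening: 0.008
grasp_force: 0.0
```

View pics/c7.png

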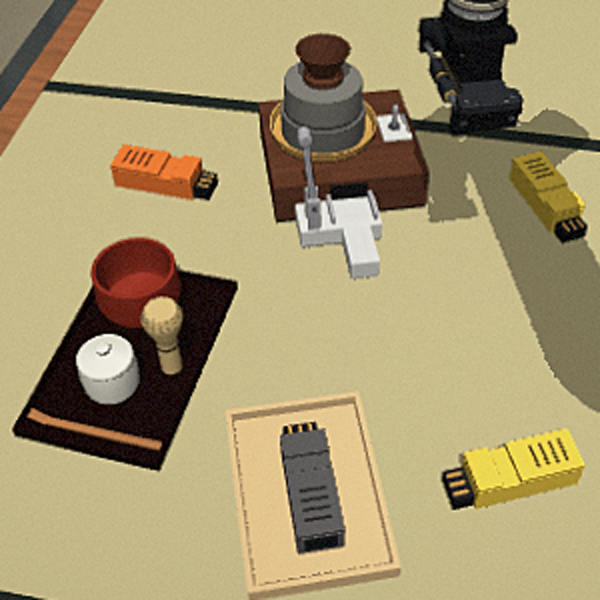

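The last view shows the pack flat in the tray (312,490), the bar upright (308,175), the toggle back in the middle (395,118), and the tea things untouched.

```bash
python3 -c "
from rig import bot
print(bot.hand_in())"
```

```text
the job is handed in; nothing more can be done
None
```

I handed the job in at about 25 s: the hold-down bar is standing open, the pack is set down flat and right way up in the cypress tray, and the jog toggle was held over against its stop for about a second and has sprung back to the middle. The tea things were not touched; the hand-in gave no verdict.

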